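# Scrape crock chips off the lid-sorting plate

### The arm

A 7-joint arm with a two-finger parallel gripper is mounted at the origin on the work surface. World frame = base frame: x ahead of the robot, y to its left, z up, the work surface at z = 0. Lengths are in m, angles in rad, forces in N, time in s.
With the tool pointing down it reaches from about 0.35 to 0.9 m from the base axis. Payload 8.1 kg.
Tool frame: the origin (TCP) lies midway between the tips of the shut fingers; the grasp point (between the pads) lies behind it (arm.tcp_to_grasp is the z of the grasp point in the tool frame, in m); z points along the fingers, y is the line along which they close (so a half turn about z gives the same grasp; the last joint's range is limited). The gripper opens to 92 mm and grips with 3 to 60 N. Pads are 19 mm wide; open, the fingers measure 130 mm over their backs; the gripper's body (75 mm by 190 mm) begins 47 mm behind the grasp point.
Start: joints at [1.145, 0.434, 0.025, 1.573, -0.012, 1.134, -0.075], TCP at [0.198, -0.593, 0.227] pointing down, gripper open.
Joint ranges: [-2.62, 2.62], [-0.44, 2.09], [-1.27, 1.32], [0.08, 2.57], [-1.32, 4.46], [0.12, 2], [-2.74, 2.74]. Speed limits (rad/s): [2.22, 2.22, 3.01, 3.01, 3.14, 3.14, 3.14].

### API

Orientations are given as a rotation vector (axis times angle).
In Python, from cell import readout, vision, arm gives the robot as it stands.
- The arm moves only by the tool carry_out, never from a script. Its argument "increments" is one flat list of numbers, 6 for each row, row after row: the shift along the world's x, y, z in mm, then the turn, a rotation vector about the world's x, y, z in rad. In form: [tx, ty, tz, wx, wy, wz, tx, ty, tz, wx, wy, wz, ...]. A call has 1 to 20 rows; each row shifts and turns the commanded pose from where the row before left it; what a row does not reach is not made up. A row lasts 1/8 s, in which the tool goes at most 62.5 mm and 10.7 degrees, less where a joint would pass 70% of its speed; a pose out of reach is approached as far as the arm can. A call with a gripper value outside its range is refused whole. "grip" is the closure, from 0 (fully open) to 1 (shut), set as the call begins (left out, the last holds). The fingers move at their own pace and stop on an object; "newtons" is the grip in N (left out, the last holds). Time passes only in rows, so rows that do not move let the fingers close. It gives the time, the measured TCP pose, the force, the opening and the grip force at its end, in the units of the state.
- readout.observe(): the state, without advancing time (a new reading comes with each control period).
- vision.get_image(name): name is "side" or "top"; returns the picture (480x640x3 uint8, red, green, blue); there is no depth.
- vision.calibration(name): a dict with "fov_y" (degrees; the focal length in pixels is half the picture's height over the tangent of half this angle, whatever the lens; pixels are square), "cx", "cy" (the principal point, pixels), "k1" (the pictures are not rectified: a ray, as slopes to the right and down, at radius r is drawn at 1 + k1 r^2 times it, then the intrinsics apply), "pose" (4x4, takes a point from camera to world coordinates). Camera axes: x right, y up, looking along -z (the intrinsics and any distortion apply to the point x, -y, -z); pixel columns grow to the right and rows downward; lengths in m; the calibration is good to about 2 mm. A picture is of the moment at which its call begins. calibration takes no time and is no camera call.
- arm.sign_off(): hands the job in; it is judged then, once.
The state is a dict: "clock": time; "joints": joint angles; "dq": joint speeds; "joint_efforts": joint torques, N m; "position": TCP position; "ee_rot": TCP orientation; "force": force on the tool from outside, world axes, zero at the start; "ft_torque": the same for the moment, N m; "width": opening from 0.0 (shut) to 1.0 (fully open); "gripper_force": force on a finger pad.
Only numpy, scipy, OpenCV 4.12 (cv2) and the standard library are available. Lean on these libraries where they do the work, as an engineer would, in place of code of your own. Each camera call takes 0.05 s, during which the arm holds its last target. There are 200 camera calls.

### The job

A crock has broken on the steel lid-sorting plate. Take by its handle the one scraper whose block just fits between the plate's rails, set it down flat on the plate behind all the white chips, partly under the shelf, and pull the chips off the plate's open edge into the catch trough with the scraper alone, never touching them with the gripper. Then stand the scraper upright on the rubber mat again and let go, leaving the other two scrapers, the lids, stoppers and jars where they are.

Things in the scene. Friction and masses are not known exactly. Their poses are not given: they have to be found in the camera images.
- station: fixed sorting station. Origin at bench level under the centre of its steel plate; +x points along the plate towards the shelf (roughly to the robot's right), z up. The plate's top is 45 mm high, from x = -100 (open edge) to +100 mm; two side rails, tops at 60 mm, leave a lane 106 mm wide (y = -53 to +53 mm). A shelf hangs over the back of the plate, a trough lies below the open edge.
- trough (a point): centre of the catch trough's floor, at (-137, 0, 6) mm of the station. Inside it is 74 mm (station x, -174 to -100) by 106 mm (y); end wall 30 mm high, side walls 60 mm above the bench; the plate's edge is its back wall.
- shelf_edge (a point): middle of the lower front edge of the shelf over the plate, at (45, 0, 195) mm of the station. The shelf is 240 mm wide, reaches back 115 mm, with lids on it up to 245 mm high. An upright gripper does not fit behind the chips; tilt it back.
- mat: fixed black rubber mat, 320 (x) by 380 (y) mm, 4 mm thick, where the scrapers stand, its x roughly to the robot's right. Origin: centre of the underside.
- scraper_a: scraper: wooden block 70 mm wide (y), 45 deep (x), 22 high, steel strip on its front (-x) face, 22.5 mm ahead of the origin. Handle 28 mm wide (y), 22 thick, leans 40 degrees from vertical towards -x, its axis from (5,0,18) to (-50,0,83) mm; grip it across y at (-27,0,56) mm, pointing along it. Origin: centre of underside, z up. Stands on the mat, about 0.12 kg.
- scraper_b: scraper: wooden block 96 mm wide (y), 45 deep (x), 22 high, steel strip on its front (-x) face, 22.5 mm ahead of the origin. Handle 28 mm wide (y), 22 thick, leans 40 degrees from vertical towards -x, its axis from (5,0,18) to (-50,0,83) mm; grip it across y at (-27,0,56) mm, pointing along it. Origin: centre of underside, z up. Stands on the mat, about 0.12 kg.
- scraper_c: scraper: wooden block 122 mm wide (y), 45 deep (x), 22 high, steel strip on its front (-x) face, 22.5 mm ahead of the origin. Handle 28 mm wide (y), 22 thick, leans 40 degrees from vertical towards -x, its axis from (5,0,18) to (-50,0,83) mm; grip it across y at (-27,0,56) mm, pointing along it. Origin: centre of underside, z up. Stands on the mat, about 0.12 kg.
- chip0: white stoneware chip, about 22 x 17 x 11 mm, lying on the steel plate; origin at its centre
- chip1: white stoneware chip, about 22 x 17 x 11 mm, lying on the steel plate; origin at its centre
- chip2: white stoneware chip, about 22 x 17 x 11 mm, lying on the steel plate; origin at its centre
- chip3: white stoneware chip, about 22 x 17 x 11 mm, lying on the steel plate; origin at its centre
- chip4: white stoneware chip, about 22 x 17 x 11 mm, lying on the steel plate; origin at its centre
- lid_stack: three brass jar lids stacked, 54 mm across, 28 mm high, on the mat; origin: centre of the underside. A bystander.
- stopper: wooden stopper, 32 mm across, 30 mm high, on the mat; origin: centre of the underside. A bystander.
- lid_pair: two brass lids stacked, 66 mm across, 19 mm high, on the bench; origin: centre of the underside. A bystander.
- stopper_2: wooden stopper, 32 mm across, 30 mm high, on the bench; origin: centre of the underside. A bystander.
- jar: closed glass jar, 70 mm across, 100 mm high; origin: centre of the underside. A bystander.
- jar_2: closed glass jar, 60 mm across, 85 mm high; origin: centre of the underside. A bystander.
Not all that is in view belongs to the job. What is shaped like the scraper_b but turquoise is not meant.

How it is judged:
By the outcome, as a careful person would: the job done as asked, in the order asked, and still so for the second after the job is handed in, with the robot touching nothing.
It also fails if it takes over 64 s, if anything falls off the work surface, if the arm or the gripper's body presses on something with over 40 N, if the wrist force passes 120 N, or if a joint passes its speed limit or range.

## Working session

There is one attempt and no reset: what is moved stays moved. The work goes in short steps, Python scripts to look and compute and a tool call to move; the robot and the scene stay as the last step left them, time stands still between calls to the robot, and variables do not carry over. Pictures are saved under pics/ and viewed, at most 10 in all, crops included, and the job is handed in when it is done.

Besides the shell and the picture viewer there is one more tool, called after ">>>" as name(argument=value, ...) on one line, values as JSON. carry_out: Moves the arm, as the interface text tells. Its arguments: {"type":"object","properties":{"increments":{"type":"array","items":{"type":"number"}},"grip":{"type":"number"},"newtons":{"type":"number"}},"required":["increments"]}

```bash
ls; mkdir -p pics
cat > h.py <<'E'
import numpy as np, cv2
from cell import readout, vision, arm
from scipy.spatial.transform import Rotation as R
def cam(n):
    c=vision.calibration(n); f=240/np.tan(np.radians(c['fov_y'])/2)
    return f,c['cx'],c['cy'],c['k1'],np.array(c['pose'])
def ray(n,uv):
    f,cx,cy,k,P=cam(n); d=np.array([(uv[0]-cx)/f,(uv[1]-cy)/f]); s=d.copy()
    for _ in range(20): s=d/(1+k*(s@s))
    return P[:3,3],P[:3,:3]@np.array([s[0],-s[1],-1])
def onz(n,uv,z):
    o,d=ray(n,uv); return o+d*(z-o[2])/d[2]
def proj(n,p):
    f,cx,cy,k,P=cam(n); q=P[:3,:3].T@(np.array(p)-P[:3,3]); s=np.array([q[0],-q[1]])/-q[2]
    s=s*(1+k*(s@s)); return s*f+[cx,cy]
def tri(a,b):  # a=(cam,uv)
    o1,d1=ray(*a);o2,d2=ray(*b)
    t=np.linalg.lstsq(np.c_[d1,-d2],o2-o1,rcond=None)[0]
    p,q=o1+d1*t[0],o2+d2*t[1]; return (p+q)/2,np.linalg.norm(p-q)
def snap(n,f):
    im=vision.get_image(n); cv2.imwrite('pics/'+f,cv2.cvtColor(im,cv2.COLOR_RGB2BGR)); return im
E
python3 - <<'E'
from h import *
for n in('side','top'): snap(n,n+'1.png'); print(n,cam(n))
s=readout.observe(); print(s, arm.tcp_to_grasp)
E
```

```text
pics
side (np.float64(583.2387664435407), 317.7307208773176, 239.08144117571277, -0.05824311532384817, array([[-0.99065793,  0.08740294, -0.10467851,  0.45358659],
       [-0.13587952, -0.56758481,  0.81202478,  0.97607963],
       [ 0.01155942,  0.81866245,  0.57415866,  0.79424814],
       [ 0.        ,  0.        ,  0.        ,  1.        ]]))
top (np.float64(524.4778643980235), 327.9708347758594, 236.40395939415998, 0.05359614433837525, array([[-1.34543250e-02,  9.94016209e-01, -1.08400907e-01,
         4.42240763e-01],
       [-9.99909061e-01, -1.32749696e-02,  2.37605432e-03,
         6.83995241e-02],
       [ 9.22817759e-04,  1.08423017e-01,  9.94104420e-01,
         1.17976050e+00],
       [ 0.00000000e+00,  0.00000000e+00,  0.00000000e+00,
         1.00000000e+00]]))
{'clock': 0.1, 'joints': array([ 1.14539237,  0.43513647,  0.02499295,  1.57398623, -0.01158579,
        1.134001  , -0.07507739]), 'dq': array([-0.00073593, -0.00134395,  0.00113067, -0.00089475,  0.00141922,
        0.00020632, -0.00265795]), 'joint_efforts': array([ 2.82954104e-03, -6.69130254e+01,  9.87882838e-01, -3.15148151e+01,
       -6.04970078e-02,  3.74107214e-02,  5.61017976e-05]), 'position': array([ 0.19806001, -0.59231533,  0.22604183]), 'ee_rot': array([-3.09945625e+00, -5.04555658e-01,  5.75747932e-04]), 'force': array([-0.11240588,  0.50576761, -0.10243716]), 'ft_torque': array([-0.04436028,  0.01337691, -0.02615702]), 'gripper_force': 0.0, 'width': 0.9993425431327043} -0.0188
```

View pics/top1.png

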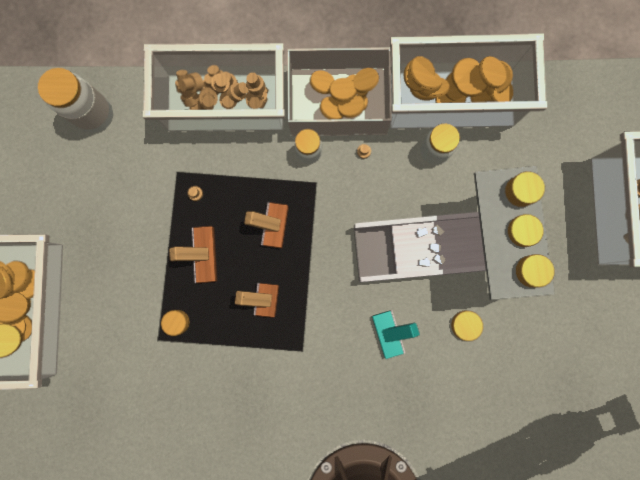

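View pics/side1.png

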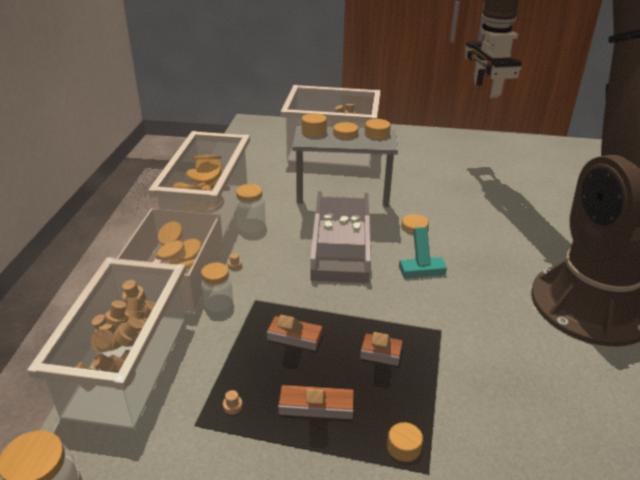

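The top view shows the mat at left with three scrapers: the 96 mm one (b) has its block at about (275,225), the big one is at (203,254) and the small one at (265,300). The station is at (356–480, 215–280), with its chips around (420–440, 230–265). All scraper +x axes and the station +x axis point to image right (world -y).

Run:
```python
from h import *
t=cv2.imread('pics/top1.png'); s=cv2.imread('pics/side1.png')
h=cv2.cvtColor(t,cv2.COLOR_BGR2HSV)
print(h[212,281],h[240,273],h[222,262],h[300,245], h[245,400],h[220,400],h[231,422])
a=cv2.resize(t[190:270,235:335],(400,320),interpolation=cv2.INTER_CUBIC)
b=cv2.resize(s[300:360,255:330],(400,320),interpolation=cv2.INTER_CUBIC)
c=cv2.resize(t[200:300,345:495],(450,300)); c=cv2.resize(t[205:290,345:495],(494,280),interpolation=cv2.INTER_CUBIC)
d=cv2.resize(s[185:285,300:385],(306,280),interpolation=cv2.INTER_CUBIC)
cv2.imwrite('pics/crop1.png',np.vstack([np.hstack([a,b]),np.hstack([c,d])[:, :800]]))
m=cv2.inRange(h,(5,170,70),(12,255,255)); m[:,:235]=0;m[270:]=0;m[:190]=0;m[:,320:]=0
ys,xs=np.nonzero(m);print(len(xs))
P=np.array([onz('top',(x,y),.026)[:2] for x,y in zip(xs,ys)],np.float32)*1000
print(cv2.minAreaRect(P))
```

```text
[ 11 163 174] [ 12 164 173] [ 16 130 165] [ 16 130 167] [ 14  20 221] [ 18  14 220] [106  16 237]
0Traceback (most recent call last):
  File "<stdin>", line 13, in <module>
cv2.error: OpenCV(4.12.0) /io/opencv/modules/imgproc/src/convhull.cpp:143: error: (-215:Assertion failed) total >= 0 && (depth == CV_32F || depth == CV_32S) in function 'convexHull'
```

View pics/crop1.png

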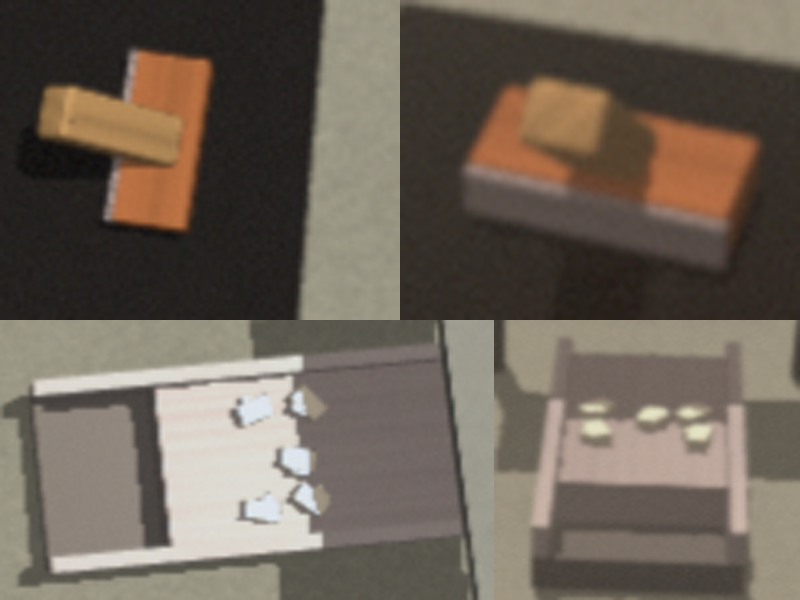

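The crop shows the block of b with its strip on the left, and the plate's edge from crop pixel (155,390) to (172,548). The five chips lie within crop x 232–328. Next I'll turn these into positions.

Run:
```python
from h import *
t=cv2.imread('pics/top1.png'); s=cv2.imread('pics/side1.png')
h=cv2.cvtColor(t,cv2.COLOR_BGR2HSV)
m=cv2.inRange(h,(5,145,110),(14,255,255)); m[:,:235]=0;m[270:]=0;m[:190]=0;m[:,320:]=0
ys,xs=np.nonzero(m);print(len(xs))
P=np.array([onz('top',(x,y),.026)[:2] for x,y in zip(xs,ys)],np.float32)*1000
print(cv2.minAreaRect(P), cv2.boxPoints(cv2.minAreaRect(P)))
T=lambda x,y:(345+x/3.293-.35,205+(y-320)/3.293-.35)
S=lambda x,y:(300+(x-494)/3.6-.36,185+(y-320)/2.8-.32)
def show(k,n,uv,z): print(k,np.round(onz(n,uv,z)*1000,1))
A=lambda x,y:(235+x/4-.4,190+y/4-.4)
B=lambda x,y:(255+(x-400)/5.333-.4,300+y/5.333-.4)
for k,p in dict(fl=(133,50),br=(211,61),nr=(188,230),nl=(107,220)).items(): show('blk '+k,'top',A(*p),.026)
for k,p in dict(f1=(465,166),f2=(725,220),b2=(760,138),).items(): show('blkS '+k,'side',B(*p),.026)
for k,p in dict(edgeT=(156,390),edgeB=(172,548)).items(): show(k,'top',T(*p),.045)
for k,p in dict(railTin0=(36,397),railTin1=(302,369),railTout0=(33,382),railTout1=(302,355),railBin0=(50,558),railBin1=(322,534),railBout0=(52,572),railBout1=(322,546)).items(): show(k,'top',T(*p),.060)
for k,p in dict(edgeL=(557,483),edgeR=(729,485)).items(): show('S'+k,'side',S(*p),.045)
for k,p in dict(Lin=(553,525),Lin2=(565,405),Rin=(733,527),Rin2=(730,405),Lout=(533,525),Rout=(748,527)).items(): show('S'+k,'side',S(*p),.060)
for p in [(252,411),(307,403),(296,460),(262,508),(310,497),(327,406),(327,498)]: show('chip','top',T(*p),.052)
# turquoise, shelf
show('shelf far','top',(476,173),.2);show('shelf near','top',(491,298),.2)
Rm=R.from_rotvec(readout.observe()['ee_rot']).as_matrix(); print(Rm.round(3))
```

```text
596
((595.8889770507812, 181.67422485351562), (40.04507827758789, 94.99147033691406), 81.0503158569336) [[545.8566  169.28421]
 [639.6916  154.50668]
 [645.9213  194.06424]
 [552.08636 208.84177]]
blk fl [646.7 198.5  26. ]
blk br [639.9 155.1  26. ]
blk nr [545.7 168.3  26. ]
blk nl [551.8 212.9  26. ]
blkS f1 [647.4 200.5  26. ]
blkS f2 [553.3 213.2  26. ]
blkS b2 [546.7 171.   26. ]
edgeT [587.1 -74.2  45. ]
edgeB [482.7 -81.9  45. ]
railTin0 [581.7   6.1  60. ]
railTin1 [ 597.7 -167.8   60. ]
railTout0 [591.6   7.9  60. ]
railTout1 [ 607.  -168.2   60. ]
railBin0 [476.7  -0.9  60. ]
railBin1 [ 490.  -176.8   60. ]
railBout0 [467.6  -2.   60. ]
railBout1 [ 482.2 -176.5   60. ]
SedgeL [589.5 -68.8  45. ]
SedgeR [484.4 -82.2  45. ]
SLin [581.6   6.2  60. ]
SLin2 [ 597.  -159.6   60. ]
SRin [477.6  -7.1  60. ]
SRin2 [ 491.2 -176.1   60. ]
SLout [593.2   8.   60. ]
SRout [469.   -8.4  60. ]
chip [ 571.5 -135.9   52. ]
chip [ 576.3 -172.    52. ]
chip [ 538.8 -163.5   52. ]
chip [ 507.7 -140.3   52. ]
chip [ 514.5 -171.7   52. ]
chip [ 574.1 -185.    52. ]
chip [ 513.7 -182.7   52. ]
shelf far [ 666.2 -216.1  200. ]
shelf near [ 430.7 -233.2  200. ]
[[ 0.948  0.317 -0.001]
 [ 0.317 -0.948  0.001]
 [-0.    -0.001 -1.   ]]
```

```bash
cat >> h.py <<'E'
def axes(a): # a: angle of local y in world
    return np.array([np.sin(a),-np.cos(a),0]),np.array([np.cos(a),np.sin(a),0])
TH=np.arctan2(55,65)
def grasp(o,a,back=0):  # origin mm, yaw of y axis (deg)
    x,y=axes(np.radians(a)); z=np.sin(TH)*x-np.cos(TH)*np.array([0,0,1])
    p=np.array(o)-27*x+[0,0,56]+(18.8-back)*z
    return p,np.c_[np.cross(y,z),y,z]
def delta(p,Rm):
    s=readout.observe(); q=s['position']*1000
    return np.round(p-q,1),np.round((R.from_matrix(Rm)*R.from_rotvec(s['ee_rot']).inv()).as_rotvec(),3)
SB=(596.2,184,4); SBa=-8.4
ST=np.array([544.5,-176.6,0]); STa=4.9
E
python3 - <<'E'
from h import *
for b in (0,100): print(b,grasp(SB,SBa,b)[0],delta(*grasp(SB,SBa,b)))
print(grasp(SB,SBa)[1].round(3))
E
```

```text
0 [598.37025123 198.69691257  45.64833784] (array([ 400.3,  791. , -180.4]), array([-0.566,  0.473,  1.054]))
100 [607.80637112 262.59819139 121.98696637] (array([ 409.7,  854.9, -104.1]), array([-0.566,  0.473,  1.054]))
[[ 0.112  0.989 -0.094]
 [ 0.755 -0.146 -0.639]
 [-0.646  0.    -0.763]]
```

>>> carry_out(increments=[0,0,37,0,0,0,0,0,37,0,0,0,0,0,37,0,0,0,19,40,0,0,0,0,19,40,0,0,0,0,19,40,0,0,0,0,19,40,0,0,0,0,19,40,0,0,0,0.1,19,40,0,0,0,0.1,19,40,0,0,0,0.1,19,40,0,0,0,0.1,19,40,0,0,0,0.1,19,40,0,0,0,0.1,19,40,0,0,0,0.1,19,40,0,0,0,0.1,19,40,0,0,0,0.1,19,40,0,0,0,0.1,19,40,0,0,0,0,0,0,0,0,0,0], grip=0)

```text
clock: 2.48
position: [0.4837, 0.0108, 0.3374]
ee_rot: [-2.472, -1.936, -0.001]
force: [-0.1, -0.9, 0.1]
width: 0.999
gripper_force: 0.0
```

Run:
```python
from h import *
print(delta(*grasp(SB,SBa,100)),readout.observe()['joints'].round(2))
```

```text
(array([ 124.1,  251.8, -215.4]), array([-0.691,  0.135,  0.092])) [ 0.35  0.17 -0.56  1.69  0.09  1.31 -0.47]
```

>>> carry_out(increments=[15.5,31.5,0,-0.0864,0.0169,0.0115,15.5,31.5,0,-0.0864,0.0169,0.0115,15.5,31.5,0,-0.0864,0.0169,0.0115,15.5,31.5,0,-0.0864,0.0169,0.0115,15.5,31.5,0,-0.0864,0.0169,0.0115,15.5,31.5,0,-0.0864,0.0169,0.0115,15.5,31.5,0,-0.0864,0.0169,0.0115,15.5,31.5,0,-0.0864,0.0169,0.0115,0,0,-36,0,0,0,0,0,-36,0,0,0,0,0,-36,0,0,0,0,0,-36,0,0,0,0,0,-36,0,0,0,0,0,-36,0,0,0,0,0,0,0,0,0])

```text
clock: 4.35
position: [0.6022, 0.2457, 0.116]
ee_rot: [1.985, 1.697, -0.713]
force: [-0.1, -1.0, -0.0]
width: 0.995
gripper_force: 0.0
```

Run:
```python
from h import *
print(delta(*grasp(SB,SBa,100)),delta(*grasp(SB,SBa,0)),readout.observe()['joints'].round(2))
a=snap('top','t2.png');b=snap('side','s2.png')
a=cv2.resize(a[150:330,150:370],(440,360));b=cv2.resize(b[180:380,220:420],(360,360))
cv2.imwrite('pics/c2.png',np.hstack([a,b])[...,::-1])
```

```text
(array([ 5.6, 16.9,  6. ]), array([-0.018, -0.003,  0.012])) (array([ -3.8, -47. , -70.4]), array([-0.018, -0.003,  0.012])) [-0.58  0.9  -0.25  1.22  0.57  1.65 -1.09]
```

View pics/c2.png

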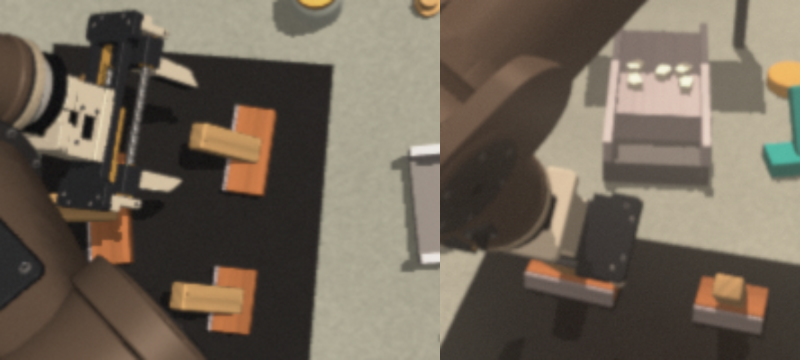

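>>> carry_out(increments=[3,5,-6,-0.018,-0.003,0.012,-1,-8,-10,0,0,0,-1,-8,-10,0,0,0,-1,-9,-11,0,0,0,-1,-9,-11,0,0,0,-1,-9,-11,0,0,0,-1,-9,-11,0,0,0,0,0,0,0,0,0,0,0,0,0,0,0])

```text
clock: 5.58
position: [0.6004, 0.2012, 0.0488]
ee_rot: [1.964, 1.694, -0.709]
force: [0.3, 0.5, 0.4]
width: 0.998
gripper_force: 0.0
```

Run:
```python
from h import *
print(delta(*grasp(SB,SBa,0)),readout.observe()['force'])
a=snap('top','t3.png');b=snap('side','s3.png')
a=cv2.resize(a[170:290,180:320],(467,400));b=cv2.resize(b[250:360,230:330],(333,400))
cv2.imwrite('pics/c3.png',np.hstack([a,b])[...,::-1])
```

```text
(array([-2. , -2.5, -3.1]), array([-0.005,  0.005, -0.001])) [0.33667387 0.48140363 0.40962314]
```

View pics/c3.png

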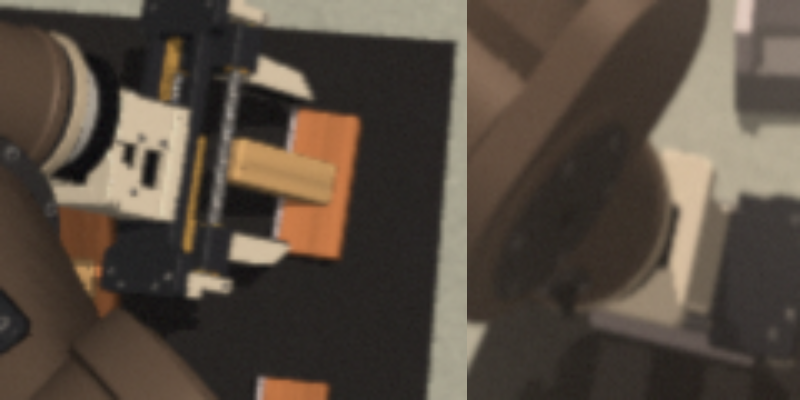

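The handle sits centred between the open fingers (crop, around (285,172)) and nothing else is touched. I'll close on it and lift.

>>> carry_out(increments=[-2,-2,-3,0,0,0,0,0,0,0,0,0])

```text
clock: 5.92
position: [0.598, 0.1988, 0.0455]
ee_rot: [1.963, 1.694, -0.71]
force: [-0.2, 0.5, 0.4]
width: 1.0
gripper_force: 0.0
```

>>> carry_out(increments=[0,0,0,0,0,0,0,0,0,0,0,0,0,0,0,0,0,0,0,0,0,0,0,0,0,0,0,0,0,0,0,0,0,0,0,0], grip=1, newtons=45)

```text
clock: 6.68
position: [0.5983, 0.1988, 0.0456]
ee_rot: [1.964, 1.694, -0.71]
force: [0.2, 0.6, -0.6]
width: 0.399
gripper_force: 0.0
```

Run:
```python
from h import *
s=readout.observe();print(s['force'],s['width'],s['gripper_force'],s['position'],s['ft_torque'])
p,Rm=grasp(SB,SBa,0);print(delta(p,Rm))
for x,z in((0,110),(45,75),(45,45)):
    xs,ys=axes(np.radians(STa)); print(x,z,delta(*grasp(ST+x*xs+[0,0,z],STa)))
```

```text
[ 0.20522391  0.55683457 -0.60030755] 0.39891650719404714 0.0 [0.59831546 0.19880262 0.0455982 ] [ 0.71383112 -0.12202402  0.02307589]
(array([ 0.1, -0.1,  0.1]), array([-0.005,  0.004, -0.001]))
0 110 (array([ -55.1, -360.6,  106.1]), array([-0.005,  0.004,  0.231]))
45 75 (array([ -51.2, -405.4,   71.1]), array([-0.005,  0.004,  0.231]))
45 45 (array([ -51.2, -405.4,   41.1]), array([-0.005,  0.004,  0.231]))
```

>>> carry_out(increments=[0,0,0,0,0,0,0,0,0,0,0,0,0,0,0,0,0,0,0,0,0,0,0,0])

```text
clock: 7.18
position: [0.5982, 0.1988, 0.0457]
ee_rot: [1.963, 1.694, -0.71]
force: [-0.4, -0.8, 2.6]
width: 0.3
gripper_force: 44.9
```

>>> carry_out(increments=[0,0,8,0,0,0,0,0,20,0,0,0,0,0,26,0,0,0,0,0,26,0,0,0,0,0,26,0,0,0,0,0,0,0,0,0])

```text
clock: 7.92
position: [0.5993, 0.1996, 0.1547]
ee_rot: [1.966, 1.693, -0.703]
force: [0.7, -0.7, -1.4]
width: 0.304
gripper_force: 44.9
```

>>> carry_out(increments=[-3,-20,0,0,0,0.0128,-3,-20,0,0,0,0.0128,-3,-20,0,0,0,0.0128,-3,-20,0,0,0,0.0128,-3,-20,0,0,0,0.0128,-3,-20,0,0,0,0.0128,-3,-20,0,0,0,0.0128,-3,-20,0,0,0,0.0128,-3,-20,0,0,0,0.0128,-3,-20,0,0,0,0.0128,-3,-20,0,0,0,0.0128,-3,-20,0,0,0,0.0128,-3,-20,0,0,0,0.0128,-3,-20,0,0,0,0.0128,-3,-20,0,0,0,0.0128,-3,-20,0,0,0,0.0128,-3,-20,0,0,0,0.0128,-3,-20,0,0,0,0.0128,0,0,0,0,0,0,0,0,0,0,0,0])

```text
clock: 10.42
position: [0.5446, -0.1607, 0.1515]
ee_rot: [1.73, 1.881, -0.624]
force: [1.5, -0.4, -1.0]
width: 0.3
gripper_force: 44.9
```

Run:
```python
from h import *
s=readout.observe();print(s['force'],s['joints'].round(2))
for x,z in((0,110),(45,75),(45,45)):
    xs,ys=axes(np.radians(STa)); print(x,z,delta(*grasp(ST+x*xs+[0,0,z],STa)))
a=snap('top','t4.png');b=snap('side','s4.png')
a=cv2.resize(a[190:300,340:495],(479,340),interpolation=2);b=cv2.resize(b[185:290,295:394],(320,340),interpolation=2)
cv2.imwrite('pics/c4.png',np.hstack([a,b])[...,::-1])
```

```text
[ 1.46445903 -0.37141907 -0.96761595] [-0.09  0.49 -0.2   1.97  0.91  1.08 -0.81]
0 110 (array([-1.3, -1.1,  0.1]), array([-0.006,  0.004,  0.001]))
45 75 (array([  2.5, -45.9, -34.9]), array([-0.006,  0.004,  0.001]))
45 45 (array([  2.5, -45.9, -64.9]), array([-0.006,  0.004,  0.001]))
```

View pics/c4.png

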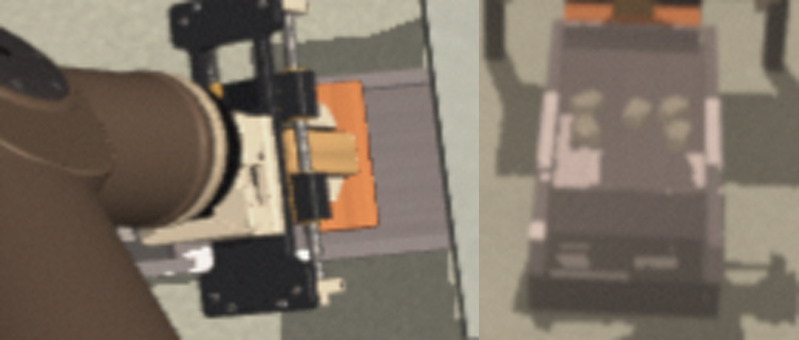

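Block b is held over the plate, with its back corners at crop (360,82) and (378,226) and the handle centred. I'll check its lateral position and yaw.

Run:
```python
from h import *
q=[onz('top',(340+x/3.09-.3,190+y/3.09-.3),.132)*1000 for x,y in((360,82),(378,226))]
xs,ys=axes(np.radians(STa))
print(q,np.degrees(np.arctan2(*(q[0]-q[1])[[1,0]])))
for p in q: print((p-ST)@xs,(p-ST)@ys)
```

```text
[array([ 593.85773908, -192.62504089,  132.        ]), array([ 499.96299901, -200.40070613,  132.        ])] 4.734008955223246
20.1824603203023 47.80854147626248
19.9095080075789 -46.40721453005851
```

>>> carry_out(increments=[0,0,-12,0,0,0,0,0,-12,0,0,0,0.5,-9,-11,-0.006,0.004,0,0.5,-9,0,0,0,0,0.5,-10,0,0,0,0,0.5,-10,0,0,0,0,0.5,-9,0,0,0,0,0,0,-8,0,0,0,0,0,-8,0,0,0,0,0,-7,0,0,0,0,0,-3,0,0,0,0,0,0,0,0,0])

```text
clock: 12.02
position: [0.5468, -0.208, 0.0903]
ee_rot: [1.726, 1.88, -0.634]
force: [-0.2, -0.3, -1.8]
width: 0.305
gripper_force: 44.9
```

Run:
```python
from h import *
s=readout.observe();print(s['force'],s['ft_torque'],s['joints'].round(2))
xs,ys=axes(np.radians(STa)); print(delta(*grasp(ST+45*xs+[0,0,45],STa)))
```

```text
[-0.18993408 -0.2864548  -1.84360925] [0.97569309 0.02049347 0.02602706] [-0.05  0.58 -0.15  2.01  1.03  0.96 -0.89]
(array([ 0.3,  1.4, -3.6]), array([ 0.001, -0.001,  0.001]))
```

>>> carry_out(increments=[0,1,-2,0,0,0,0,0,-1,0,0,0,0,0,-1,0,0,0,0,0,0,0,0,0])

```text
clock: 12.52
position: [0.5468, -0.2072, 0.0866]
ee_rot: [1.727, 1.879, -0.634]
force: [-0.1, 0.4, -1.6]
width: 0.303
gripper_force: 44.9
```

>>> carry_out(increments=[0,0,-1,0,0,0,0,0,0,0,0,0,0,0,-1,0,0,0,0,0,0,0,0,0])

```text
clock: 13.02
position: [0.5468, -0.2073, 0.0865]
ee_rot: [1.726, 1.877, -0.634]
force: [-7.2, 6.5, 19.3]
width: 0.303
gripper_force: 45.0
```

Run:
```python
from h import *
s=readout.observe();print(s['force'],s['ft_torque'],s['position'])
a=snap('top','t5.png');b=snap('side','s5.png')
a=cv2.resize(a[190:300,340:495],(479,340),interpolation=2);b=cv2.resize(b[185:290,295:394],(320,340),interpolation=2)
cv2.imwrite('pics/c5.png',np.hstack([a,b])[...,::-1])
```

```text
[-7.18367401  6.50119291 19.32738564] [-0.40047395  0.92244277 -0.91168149] [ 0.54683478 -0.20726477  0.08648395]
```

View pics/c5.png

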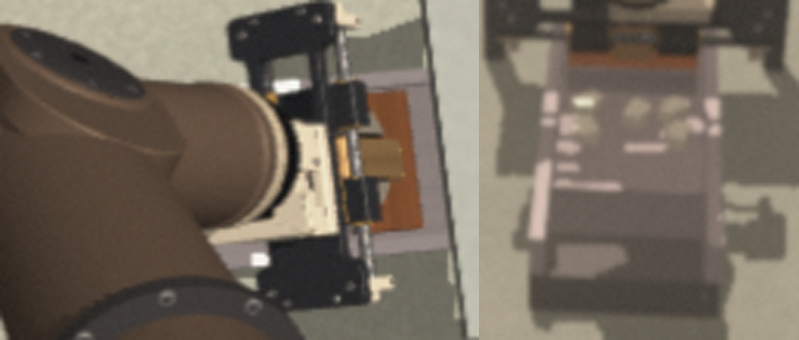

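The scraper lies flat behind the chips: its block's back edge is at crop (408–424, 92–228), and the chips sit in front of it in the side view. I'll ease the pressure and pull.

>>> carry_out(increments=[0,0,1,0,0,0,0,0,0,0,0,0,-0.5,6,0,0,0,0,-0.7,8,0,0,0,0,-0.7,8,0,0,0,0,-0.7,8,0,0,0,0])

```text
clock: 13.88
position: [0.5443, -0.1781, 0.0865]
ee_rot: [1.726, 1.877, -0.636]
force: [0.5, -5.3, 5.6]
width: 0.303
gripper_force: 45.0
```

Run:
```python
from h import *
s=readout.observe();print(s['force'],s['ft_torque'])
xs,ys=axes(np.radians(STa)); print(delta(*grasp(ST+15*xs+[0,0,45],STa)))
```

```text
[ 0.51430239 -5.31761438  5.62433117] [-1.05026195 -0.27603871  0.04055351]
(array([0.2, 1.4, 0.2]), array([ 0.003, -0.   ,  0.002]))
```

>>> carry_out(increments=[-0.7,8,0,0,0,0,-0.7,8,0,0,0,0,-0.7,8,0,0,0,0,-0.7,8,0,0,0,0,-0.7,8,0,0,0,0,-0.7,8,0,0,0,0,-0.7,8,0,0,0,0,-0.7,8,0,0,0,0])

```text
clock: 14.88
position: [0.5386, -0.1143, 0.0865]
ee_rot: [1.726, 1.876, -0.636]
force: [1.5, -4.7, 7.3]
width: 0.303
gripper_force: 45.0
```

>>> carry_out(increments=[-0.7,8,0,0,0,0,-0.7,8,0,0,0,0,-0.7,8,0,0,0,0,-0.7,8,0,0,0,0,-0.7,8,0,0,0,0,-0.7,8,0,0,0,0,-0.7,8,0,0,0,0,0,0,0,0,0,0,0,0,0,0,0,0])

```text
clock: 16.0
position: [0.5337, -0.0568, 0.0862]
ee_rot: [1.726, 1.879, -0.634]
force: [-1.8, 1.5, 10.1]
width: 0.301
gripper_force: 45.0
```

Run:
```python
from h import *
s=readout.observe();print(s['force'],s['ft_torque'])
xs,ys=axes(np.radians(STa)); print(delta(*grasp(ST-102*xs+[0,0,45],STa)))
a=snap('top','t6.png');b=snap('side','s6.png')
a=cv2.resize(a[190:300,340:495],(479,340),interpolation=2);b=cv2.resize(b[185:290,295:394],(320,340),interpolation=2)
cv2.imwrite('pics/c6.png',np.hstack([a,b])[...,::-1])
```

```text
[-1.76966864  1.49101306 10.12355022] [-0.62564402  0.21637937 -0.32640167]
(array([ 0.8, -3.3,  0.4]), array([ 0.001, -0.   ,  0.001]))
```

View pics/c6.png

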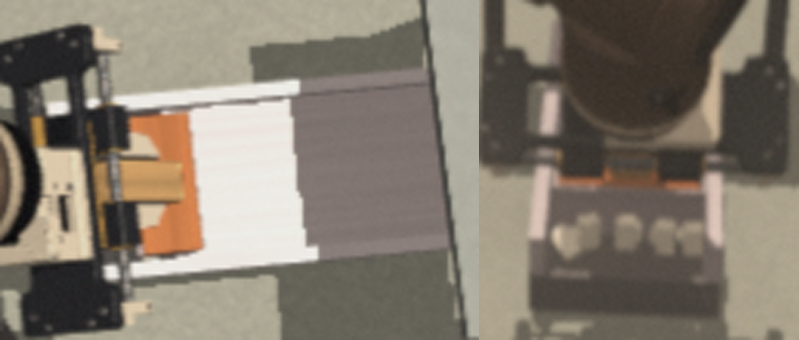

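All five chips lie in the trough (side crop, x 565–690, y ~235) and the plate is clear. I'll lift and carry the scraper back to its old spot.

>>> carry_out(increments=[0,0,4,0,0,0,0,0,12,0,0,0,0,0,18,0,0,0,0,0,18,0,0,0,0,0,18,0,0,0,0,0,0,0,0,0])

```text
clock: 16.85
position: [0.5344, -0.0569, 0.1573]
ee_rot: [1.727, 1.878, -0.63]
force: [-0.3, 0.0, -2.4]
width: 0.304
gripper_force: 45.0
```

Run:
```python
from h import *
print(delta(*grasp(np.array(SB)+[0,0,110],SBa)),delta(*grasp(SB,SBa)))
```

```text
(array([ 63.9, 255.6,  -1.7]), array([-0.   ,  0.002, -0.231])) (array([  63.9,  255.6, -111.7]), array([-0.   ,  0.002, -0.231]))
```

>>> carry_out(increments=[4,16,0,0,0,-0.0144,4,16,0,0,0,-0.0144,4,16,0,0,0,-0.0144,4,16,0,0,0,-0.0144,4,16,0,0,0,-0.0144,4,16,0,0,0,-0.0144,4,16,0,0,0,-0.0144,4,16,0,0,0,-0.0144,4,16,0,0,0,-0.0144,4,16,0,0,0,-0.0144,4,16,0,0,0,-0.0144,4,16,0,0,0,-0.0144,4,16,0,0,0,-0.0144,4,16,0,0,0,-0.0144,4,16,0,0,0,-0.0144,4,16,0,0,0,-0.0144,0,0,0,0,0,0,0,0,0,0,0,0])

```text
clock: 19.1
position: [0.5976, 0.1984, 0.1555]
ee_rot: [1.96, 1.693, -0.72]
force: [-1.1, -0.8, -0.3]
width: 0.303
gripper_force: 45.0
```

>>> carry_out(increments=[0,0,-20,0,0,0,0,0,-20,0,0,0,0,0,-20,0,0,0,0,0,-20,0,0,0,0,0,-15,0,0,0,0,0,-8,0,0,0,0,0,0,0,0,0])

```text
clock: 19.98
position: [0.5976, 0.1987, 0.0522]
ee_rot: [1.96, 1.694, -0.72]
force: [0.7, -0.4, -1.6]
width: 0.302
gripper_force: 45.0
```

Run:
```python
from h import *
print(delta(*grasp(SB,SBa)), readout.observe()['force'])
```

```text
(array([ 0.8, -0.1, -6.5]), array([ 0.001, -0.001, -0.001])) [ 0.68015852 -0.44868449 -1.6446517 ]
```

>>> carry_out(increments=[0,0,-4,0,0,0,0,0,-1.5,0,0,0,0,0,-1,0,0,0,0,0,0,0,0,0])

```text
clock: 20.48
position: [0.5977, 0.1988, 0.0462]
ee_rot: [1.96, 1.693, -0.719]
force: [-0.0, -0.1, -1.4]
width: 0.304
gripper_force: 45.0
```

>>> carry_out(increments=[0,0,-1,0,0,0,0,0,0,0,0,0])

```text
clock: 20.72
position: [0.5978, 0.1989, 0.0456]
ee_rot: [1.96, 1.693, -0.719]
force: [-0.3, 1.7, 2.9]
width: 0.3
gripper_force: 45.0
```

Contact. I'll release, then back out along the handle.

>>> carry_out(increments=[0,0,0,0,0,0,0,0,0,0,0,0,0,0,0,0,0,0,0,0,0,0,0,0,0,0,0,0,0,0,0,0,0,0,0,0,0,0,0,0,0,0,0,0,0,0,0,0], grip=0)

```text
clock: 21.72
position: [0.5977, 0.1988, 0.0451]
ee_rot: [1.96, 1.693, -0.719]
force: [0.4, -0.4, 0.6]
width: 0.999
gripper_force: 0.0
```

>>> carry_out(increments=[1,6,8,0,0,0,1,9,11,0,0,0,1,9,11,0,0,0,1,13,15,0,0,0,2,13,15,0,0,0,2,13,15,0,0,0,0,0,30,0,0,0,0,0,40,0,0,0,0,0,40,0,0,0,0,0,40,0,0,0,-20,-20,20,0,0,0,-30,-30,0,0,0,0,-30,-30,0,0,0,0,-30,-30,0,0,0,0,-30,-30,0,0,0,0,0,-40,0,0,0,0,0,0,0,0,0,0])

```text
clock: 23.85
position: [0.4655, 0.0795, 0.2918]
ee_rot: [1.963, 1.689, -0.719]
force: [0.4, 0.0, 0.8]
width: 1.001
gripper_force: 0.0
```

Run:
```python
from h import *
s=readout.observe();print(s['force'],s['position'],s['joints'].round(2))
a=snap('top','t7.png');b=snap('side','s7.png')
cv2.imwrite('pics/c7.png',cv2.resize(np.hstack([a[100:380,140:540],b[170:450,190:590]]),(800,280))[...,::-1])
```

```text
[0.44412152 0.00488127 0.80454351] [0.4655452  0.07947555 0.29176662] [-0.45  0.42 -0.29  1.67  0.54  1.66 -1.01]
```

View pics/c7.png

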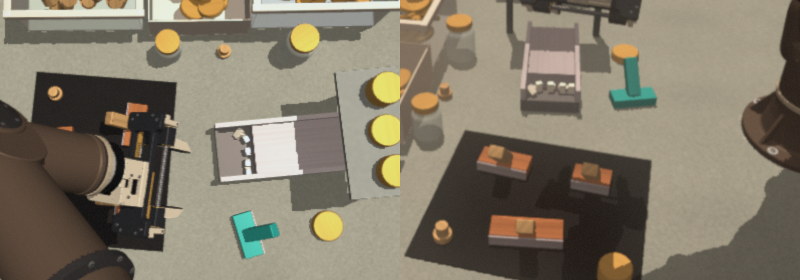

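Run:
```python
import cv2,numpy as np
a=cv2.imread('pics/t7.png')[210:290,345:445];b=cv2.imread('pics/s7.png')[220:290,300:387]
cv2.imwrite('pics/c8.png',np.hstack([cv2.resize(a,(400,320),interpolation=2),cv2.resize(b,(398,320),interpolation=2)]))
```

```text
(no output)
```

View pics/c8.png

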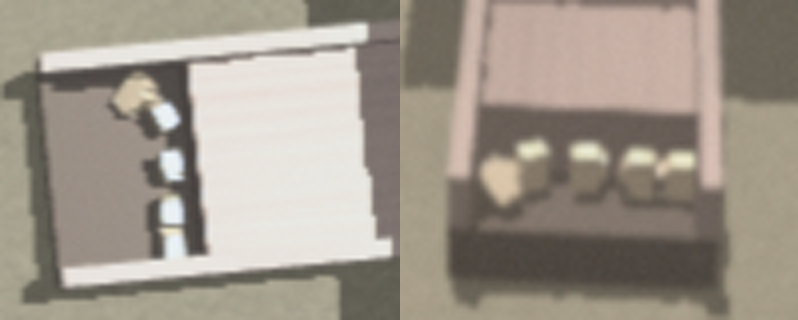

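All five chips are in the trough, the plate is empty, and the scraper stands upright on the mat with the others where they were.

```bash
python3 -c "
from cell import arm
print(arm.sign_off())"
```

```text
the job is handed in; nothing more can be done
None
```

The job is handed in at about 24 s on the robot's clock: scraper_b pulled all five chips into the trough and stands upright on the mat again, with no disturbance to the other objects in the last pictures; no verdict came back.

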